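Fit and lock a water filter cartridge, then open its feed valve

TASK

Fit the fresh filter cartridge upright in the empty bay of the water filter: press it down and turn it until its lugs drop through the slots, then, still pressing, turn it clockwise (seen from above) to its stop so that it is locked in and its handle lies like that of the cartridge beside it. Only when it is locked, swing the lever of the feed valve from across the pipe to fully open, in line with the pipe, and leave the other things on the worktop where they stand.

Things in the scene. Friction and masses are not known exactly. Their poses are not given: they have to be found in the camera images.
- cartridge: Fresh filter cartridge, upright on the worktop left of the filter: white, round, 55 mm across, 152 mm tall, 0.26 to 0.4 kg. Origin at the centre of its underside, z up. Two equal grey lugs stand out near the foot along +x and -x: 14 mm wide, reaching 35 mm from the axis, 12 to 19 mm above the origin. The lowest 7 mm taper to 46 mm across. Half a turn makes no difference.
- handle (a point): Middle of the cartridge's grey bar handle, 136 mm above its underside on its axis. The bar is 52 mm long (along the cartridge's x, in line with the lugs), 14 mm thick (along y) and stands free from 121 to 152 mm above the underside; hold and turn the cartridge by it.
- filter: Water filter, fixed: white housing 130 mm deep (x), 285 mm wide (y from -220 to +65 mm), 62 mm high, with two grey round bays 88 mm across, rims 94 mm high. Origin on the worktop below the empty bay's axis; -x is its front (to the robot), +y its left. A steel gooseneck spout at its right end (y = -195 mm, x from -120 to -10 mm) is 278 mm high.
- other_handle (a point): Middle of the bar handle of the like cartridge that already stands locked (and fixed) in the other bay, 120 mm to the right (-y) of the empty bay. Its bar lies along the filter's x axis; its top is 219 mm above the worktop. The fresh one looks the same when locked.
- bay_mouth (a point): Centre of the empty bay's mouth, the top of its flange, 92 mm above the worktop; axes as the filter's. The flange is 6 mm thick, its round opening 59 mm across, with two slots across from each other for the lugs (play about 4 degrees either way). While the lugs rest on the flange, the cartridge's origin is 12 mm below this point. Bottom of the bay: 29 mm below.
- slot (a point): Middle of one of the two slots, at the top of the flange, 34 mm from the bay's axis; the other lies across the bay. Seen from above they lie 60 degrees counter-clockwise from the filter's x axis: the lugs pass when the cartridge's x axis points along a slot. Through the slots the cartridge drops until its origin is 20 mm below the mouth, where a sprung valve carries it.
- seal_valve_top (a point): Top of the sprung seal valve in the bay, 20 mm below the mouth when free. It pushes up with 5 N, 8 N where the lugs clear the flange (cartridge's origin 25 mm below the mouth), 10 N at the bottom. Pressed to 26 to 28 mm below the mouth, the cartridge turns 60 degrees clockwise from above to a firm stop (bar along the filter's x). Let go there, it is lifted to 25 mm and held.
- valve_pivot (a point): Pivot of the feed valve's lever, 120 mm to the left (+y) of the empty bay's axis, 78 mm above the worktop; the lever turns about the vertical here. The steel feed pipe runs below it along the filter's y at a height of 36 mm (15 mm thick), out to y = +190 mm in the filter's frame.
- valve_lever (a joint): Angle of the valve's lever, rad: 0 closed (points to the filter's front, -x, across the pipe), 1.571 fully open (points to the filter's left, +y, in line with the pipe). It opens clockwise seen from above, starts between 0 and 0.3 and stays where it is left; about 2 N at the tip moves it.
- lever_tip (a point): Point on the middle line of the black lever, 65 mm from its pivot, 78 mm above the worktop. The lever's grip, from 24 to 80 mm from the pivot, is 16 mm wide and 12 mm thick, with free room round it.
- tumbler: Clear drinking glass standing below the spout, 80 mm across, 91 mm tall; origin at its underside. Leave alone.
- scissors: Scissors with blue handles lying flat at the front, 199 mm long, 9 mm thick. Leave alone.
- salt_shaker: Salt shaker standing in front of the microwave, 44 mm across, 90 mm tall; origin at its underside. Leave alone.
Not all that is in view belongs to the job. What is shaped like the cartridge but orange is not meant.

How it is judged:
By the outcome, as a careful person would: the job done as asked, in the order asked, and still so for the second after the job is handed in, with the robot touching nothing.
It also fails if it takes over 54 s, if anything falls off the work surface, if the arm or the gripper's body presses on something with over 40 N, if the wrist force passes 120 N, or if a joint passes its speed limit or range.

ROBOT

A 6-joint arm with a two-finger parallel gripper is mounted at the origin on a cart in front of the work surface, level with it; the furniture and walls round the work are solid. World frame = base frame: x ahead of the robot, y to its left, z up, the work surface at z = 0. Lengths are in m, angles in degrees, forces in N, time in s.
With the tool pointing down it reaches from about 0.3 to 0.75 m from the base axis. Payload 8.5 kg.
Tool frame: the origin (TCP) lies midway between the tips of the shut fingers; the grasp point (between the pads) lies 19 mm behind it; z points along the fingers, y is the line along which they close (so a half turn about z gives the same grasp; the last joint's range is limited). The gripper opens to 85 mm and grips with 20 to 120 N. Pads are 22 mm wide; open, the fingers measure 114 mm over their backs; the gripper's body (76 mm by 85 mm) begins 54 mm behind the grasp point. The pads swing forward as they close: fully open they stand 13 mm farther back than shut.
Start: joints at [55.961, 21.807, 74.336, -0, 83.858, -12.336], TCP at [0.203, 0.511, 0.231] pointing down, gripper open.
Joint ranges: [-178.18, 178.18], [-50.72, 133.34], [12.68, 142.11], [-81.47, 261.47], [9.98, 163.14], [-165.26, 165.26]. Speed limits (degrees/s): [136.94, 136.94, 180, 180, 180, 180].

INTERFACE

Orientations are given as a 3x3 rotation matrix whose columns are the frame's x, y, z axes.
In Python, from rig import env, viewer, recognise, pinpoint gives the robot as it stands.
- The arm moves only by the tool move_arm, never from a script. Its argument "plan" is text: rows parted by semicolons, each of 7 numbers parted by spaces: the shift along the tool's x, y, z in m, then the turn, a rotation vector about the tool's x, y, z in rad, then the finger opening in m, from 0 to 0.0854. A call has 1 to 12 rows; each row shifts and turns the commanded pose from where the row before left it, along the tool's axes as they then stand; what a row does not reach is not made up. A row lasts 1/8 s, in which the tool goes at most 62.5 mm and 10.7 degrees, less where a joint would pass 70% of its speed; a pose out of reach is approached as far as the arm can. A call is refused whole if a number of a shift passes 0.0625 or a number of a turn 0.188, either way. A call with a gripper value outside its range is refused whole. The fingers move at their own pace and stop on an object; "grip_force" is the grip in N (left out, the last holds). Time passes only in rows, so rows that do not move let the fingers close. It gives the time, the measured TCP pose, the force, the opening and the grip force at its end, in the units of the state.
- env.observe(): the state, without advancing time (a new reading comes with each control period).
- viewer.get_image(name): name is "scene" or "top"; returns (picture, depth): 384x512x3 uint8, red, green, blue; 384x512 float32, m along the optical axis (not along the pixel's ray), 0 where there is no reading.
- viewer.calibration(name): a dict with "fx", "fy", "cx", "cy" (pixels), "k1" (the pictures are not rectified: a ray, as slopes to the right and down, at radius r is drawn at 1 + k1 r^2 times it, then the intrinsics apply), "R" (3x3) and "t" (3): a world point X has camera coordinates R X + t. Camera axes: x right, y down, z forward; pixel columns grow to the right and rows downward; lengths in m; the calibration is good to about 2 mm. A picture is of the moment at which its call begins. calibration takes no time and is no camera call.
- env.close_job(): hands the job in; it is judged then, once.
Trained networks look in the newest picture that a camera, given by its name, has taken for a name from the list of things; names that differ only in an ending like _2 or _b are one class to them, and where a whole thing is asked for, a point or a joint stands for the part that bears it (a point fixed in the world has none). Each returns a list of dicts, best first, with "conf" (0 to 1); they miss things now and then, are a little off and sometimes report something else, mostly with a low value. They report only what shows in the picture. A call takes as long as a camera call. They do not tell look-alikes from the thing itself.
- recognise(camera, name): "extent" ([centre column, centre row, width, height] in pixels, round what is visible of it).
- pinpoint(camera, name): "pixel" ([column, row] in pixels: a listed point, or the origin of a listed thing).
The state is a dict: "time_s": time; "q": joint angles; "qvel": joint speeds; "joint_efforts": joint torques, N m; "position": TCP position; "tool_rot": TCP orientation; "ft_force": force on the tool from outside, world axes, zero at the start; "wrist_torque": the same for the moment, N m; "grip_width": finger opening in m; "gripper_force": force on a finger pad.
Only numpy, scipy, OpenCV 4.12 (cv2) and the standard library are available. Lean on these libraries where they do the work, as an engineer would, in place of code of your own. Each camera call takes 0.05 s, during which the arm holds its last target. There are 200 camera calls.

## Working session

There is one attempt and no reset: what is moved stays moved. The work goes in short steps, Python scripts to look and compute and a tool call to move; the robot and the scene stay as the last step left them, time stands still between calls to the robot, and variables do not carry over. Pictures are saved under pics/ and viewed, at most 10 in all, crops included, and the job is handed in when it is done.

Besides the shell and the picture viewer there is one more tool, called after "Request:" by a JSON object that holds its "fn" and its "kwargs", one argument or row to a line. move_arm: Moves the arm, as the interface text tells. Its arguments: {"type":"object","properties":{"plan":{"type":"string"},"grip_force":{"type":"number"}},"required":["plan"]}

```bash
ls; mkdir -p pics
cat > h.py <<'E'
import numpy as np, cv2
from rig import env, viewer, recognise, pinpoint
def und(c,px):
    K=np.array([[c['fx'],0,c['cx']],[0,c['fy'],c['cy']],[0,0,1.]])
    return cv2.undistortPoints(np.array([[px]],float),K,np.array([c['k1'],0,0,0,0.]))[0,0]
def ray(cam,px):
    c=viewer.calibration(cam);R=np.array(c['R']);t=np.array(c['t'])
    d=R.T@np.append(und(c,px),1);return -R.T@t,d
def atz(cam,px,z):
    o,d=ray(cam,px);return o+d*(z-o[2])/d[2]
def atd(cam,px,depth):
    o,d=ray(cam,px);return o+d*depth[int(round(px[1])),int(round(px[0]))]
def tri(p1,p2):
    (o1,d1),(o2,d2)=ray('scene',p1),ray('top',p2)
    A=np.stack([d1,-d2],1);s=np.linalg.lstsq(A,o2-o1,rcond=None)[0]
    a,b=o1+s[0]*d1,o2+s[1]*d2;return (a+b)/2,np.linalg.norm(a-b)
def proj(cam,X):
    c=viewer.calibration(cam);K=np.array([[c['fx'],0,c['cx']],[0,c['fy'],c['cy']],[0,0,1.]])
    R=np.array(c['R']);return cv2.projectPoints(np.array(X,float).reshape(-1,1,3),cv2.Rodrigues(R)[0],np.array(c['t'],float),K,np.array([c['k1'],0,0,0,0.]))[0][:,0]
E
python3 - <<'E'
from h import *
np.set_printoptions(precision=4,suppress=True)
ims={}
for c in('scene','top'):
    im,d=viewer.get_image(c);ims[c]=d;cv2.imwrite(f'pics/{c}0.png',im[:,:,::-1]);np.save(f'{c}0.npy',d)
for n in ['cartridge','handle','filter','other_handle','bay_mouth','slot','seal_valve_top','valve_pivot','lever_tip']:
    for c in ims:
        for r in pinpoint(c,n)[:3]:
            p=r['pixel'];print(n,c,round(r['conf'],2),np.round(p,1),atd(c,p,ims[c]))
s=env.observe();print(s['position'],s['tool_rot'],s['grip_width'])
E
```

```text
pics
cartridge scene 0.81 [249.4 230. ] [0.5111 0.2035 0.0195]
cartridge scene 0.69 [260.4 249. ] [0.4994 0.3412 0.0202]
cartridge scene 0.44 [237.7 296.8] [0.6731 0.8115 0.2244]
cartridge top 0.91 [139.3 143. ] [0.6073 0.5446 0.054 ]
cartridge top 0.73 [231.8 197.2] [0.4789 0.1713 0.124 ]
cartridge top 0.73 [199. 191.] [0.4776 0.283  0.1073]
handle scene 0.77 [260.3 218.1] [0.4935 0.3181 0.1416]
handle scene 0.74 [251.9 199.2] [0.4976 0.1979 0.1559]
handle scene 0.48 [240.8 263.2] [0.6606 0.8036 0.3256]
handle top 0.88 [192.7 181. ] [0.4958 0.3022 0.1519]
handle top 0.65 [128.9 132.6] [0.6141 0.5623 0.1269]
handle top 0.64 [226.5 188.5] [0.5044 0.196  0.117 ]
filter scene 0.8 [234.2 192.2] [ 0.52   -0.0685  0.0494]
filter top 0.6 [324.3 214.9] [ 0.503  -0.1368  0.0651]
other_handle scene 0.84 [222.1 142.9] [ 0.4586 -0.7814 -0.0034]
other_handle top 0.69 [372.2 211.7] [ 0.518  -0.2609  0.1992]
bay_mouth scene 0.79 [229.8 175. ] [ 0.5171 -0.1889  0.077 ]
bay_mouth top 0.91 [324.6 210.2] [ 0.5168 -0.1336  0.0744]
bay_mouth top 0.36 [295.6 199.5] [ 0.5477 -0.035  -0.0018]
slot scene 0.72 [230.4 182.7] [ 0.529  -0.1077  0.0787]
slot top 0.96 [324.  201.9] [ 0.54   -0.1242  0.0912]
seal_valve_top top 0.39 [330.3 210.1] [ 0.5223 -0.1525  0.0707]
valve_pivot scene 0.85 [237.1 191.2] [ 0.5149 -0.0229  0.0777]
valve_pivot top 0.84 [292.1 199.4] [ 0.5459 -0.023  -0.0048]
lever_tip scene 0.62 [252.9 189.4] [ 0.4457 -0.0168  0.0807]
lever_tip top 0.5 [286.3 221.2] [ 0.4514 -0.0176  0.0754]
[0.2034 0.511  0.2313] [[-0.9291  0.3698 -0.    ]
 [ 0.3698  0.9291 -0.    ]
 [-0.     -0.     -1.    ]] 0.08546113695188332
```

Run:
```python
import cv2
for c in('scene','top'):
    im=cv2.imread(f'pics/{c}0.png'); cv2.imwrite(f'pics/{c}0b.png',cv2.resize(im,(800,600),interpolation=cv2.INTER_CUBIC))
```

```text
(no output)
```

View pics/scene0b.png

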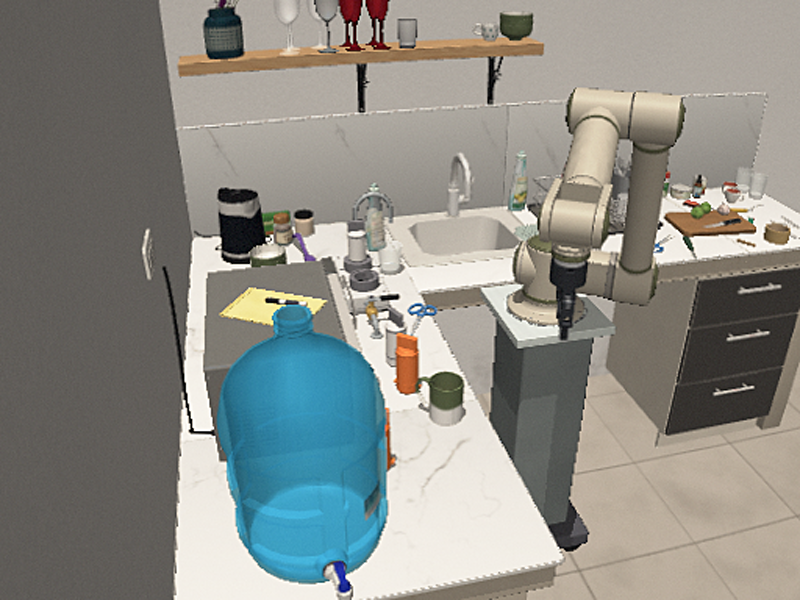

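View pics/top0b.png

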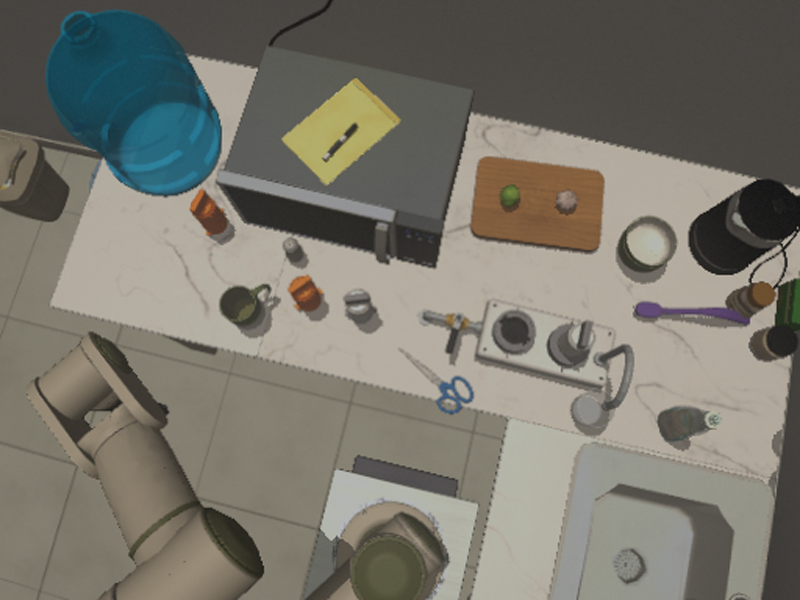

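The scene view (800 px wide) shows the white cartridge at about (393,340), with an orange look-alike at (407,362) and the filter at about (362,260). In the top view the white cartridge is at (358,303), the orange one at (305,293), the empty bay at (514,330), the other handle at (578,335) and the lever at (455,335).

```bash
python3 - <<'E'
import cv2,numpy as np
t=cv2.imread('pics/top0.png')[165:265,200:420]; s=cv2.imread('pics/scene0.png')[125:245,205:285]
t=cv2.resize(t,None,fx=3.6,fy=3.6,interpolation=cv2.INTER_CUBIC);cv2.imwrite('pics/tc.png',t)
s=cv2.resize(s,None,fx=5,fy=5,interpolation=cv2.INTER_CUBIC);cv2.imwrite('pics/sc.png',s)
E
python3 - <<'E'
from h import *
np.set_printoptions(precision=4,suppress=True)
pairs={'cart_handle':([251.9,199.2],[226.5,188.5]),'bay':([229.8,175],[324.6,210.2]),'pivot':([237.1,191.2],[292.1,199.4]),'tip':([252.9,189.4],[286.3,221.2]),'other':([222.1,142.9],[372.2,211.7]),'cart':([249.4,230],[231.8,197.2]),'slot':([230.4,182.7],[324,201.9])}
for k,(a,b) in pairs.items(): print(k,*tri(a,b))
E
```

```text
cart_handle [0.4965 0.1914 0.1522] 0.0005043272558010998
bay [ 0.5185 -0.1327  0.1022] 0.01583227751030656
pivot [ 0.5209 -0.0187  0.082 ] 0.010550374403833556
tip [ 0.4481 -0.0167  0.0815] 0.004660777004145405
other [ 0.5258 -0.2622  0.2074] 0.019751093871838116
cart [0.5047 0.1843 0.0058] 0.004713659203715812
slot [ 0.5352 -0.1233  0.0742] 0.017921605416287515
```

View pics/tc.png

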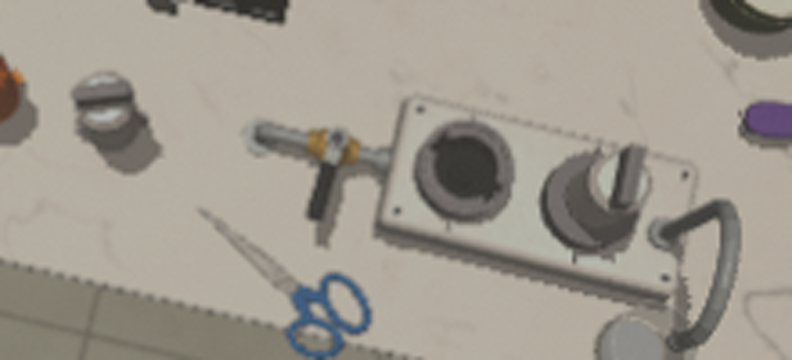

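View pics/sc.png

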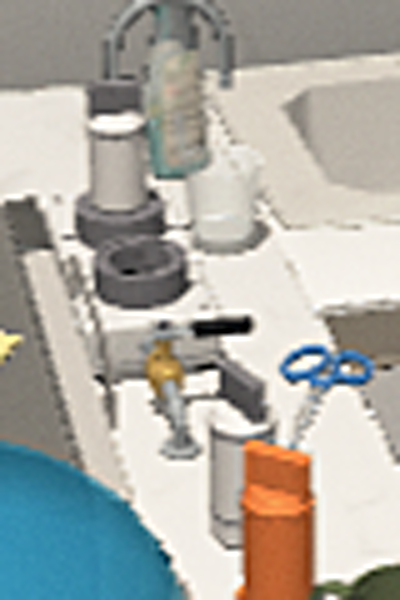

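The crops show:
- **Top crop (3.6x):** empty bay rim centre at (464,171), other handle from (634,147) to (622,208), valve pivot (335,143), lever end (317,217). The white cartridge's bar runs from (75,101) to (133,97).
- **Scene crop (5x):** bay rim centre at (140,262), lever end (252,324), white cartridge bar around (243,388).

Next I'll fit the geometry from depth.

Run:
```python
from h import *
np.set_printoptions(precision=4,suppress=True)
def cloud(cam):
    c=viewer.calibration(cam);d=np.load(f'{cam}0.npy');K=np.array([[c['fx'],0,c['cx']],[0,c['fy'],c['cy']],[0,0,1.]])
    v,u=np.mgrid[:384,:512];p=cv2.undistortPoints(np.stack([u,v],-1).reshape(-1,1,2).astype(float),K,np.array([c['k1'],0,0,0,0.]))[:,0]
    X=np.c_[p,np.ones(len(p))]*d.reshape(-1,1);X=(X-np.array(c['t']))@np.array(c['R'])
    X[d.ravel()==0]=np.nan;return X.reshape(384,512,3)
for cam in('top','scene'):
    X=cloud(cam);np.save(cam+'X.npy',X);P=X.reshape(-1,3)
    print(cam,'campos',ray(cam,[256,192])[0])
    def sel(c,r,z0,z1): return P[(np.hypot(P[:,0]-c[0],P[:,1]-c[1])<r)&(P[:,2]>z0)&(P[:,2]<z1)]
    for n,c,r,z0,z1 in [('rim',(.518,-.142),.06,.08,.105),('carttop',(.49,.19),.05,.095,.135),('cartbar',(.49,.19),.06,.137,.165),('othbar',(.52,-.26),.06,.203,.235),('lever',(.47,-.02),.045,.06,.095),('housing',(.5,-.21),.17,.052,.071),('table',(.42,.1),.08,-.02,.015)]:
        Q=sel(c,r,z0,z1)
        if len(Q)<4: print(n,len(Q));continue
        h=cv2.minAreaRect(Q[:,:2].astype(np.float32)); cc=cv2.minEnclosingCircle(Q[:,:2].astype(np.float32))
        w=np.linalg.svd(Q[:,:2]-Q[:,:2].mean(0))[2][0]
        print(n,len(Q),'mean',Q.mean(0),'zmed %.4f'%np.median(Q[:,2]),'rect',np.array(h[0]),np.array(h[1]),round(h[2],1),'circ',np.array(cc[0]),round(cc[1],4),'dir %.1f'%np.degrees(np.arctan2(w[1],w[0])))
```

```text
top campos [0.2192 0.0217 1.4252]
rim 297 mean [ 0.5121 -0.1443  0.0911] zmed 0.0911 rect [ 0.5126 -0.1451] [0.0839 0.0888] 14.2 circ [ 0.5121 -0.1453] 0.0451 dir 139.3
carttop 151 mean [0.486  0.1818 0.1163] zmed 0.1171 rect [0.492  0.1858] [0.0539 0.0516] 48.5 circ [0.4931 0.1847] 0.028 dir -163.1
cartbar 84 mean [0.4919 0.1846 0.1491] zmed 0.1498 rect [0.4928 0.1854] [0.0145 0.0517] 20.7 circ [0.4954 0.1864] 0.026 dir -70.7
othbar 94 mean [ 0.5099 -0.265   0.2161] zmed 0.2170 rect [ 0.5115 -0.2668] [0.0161 0.0487] 86.5 circ [ 0.5117 -0.2656] 0.0247 dir 176.4
lever 117 mean [ 0.4752 -0.0256  0.081 ] zmed 0.0809 rect [ 0.4749 -0.0264] [0.0176 0.0789] 87.3 circ [ 0.4751 -0.0229] 0.0396 dir 176.8
housing 2106 mean [ 0.5043 -0.2151  0.0609] zmed 0.0609 rect [ 0.4757 -0.2021] [0.3228 0.2055] 89.1 circ [ 0.5004 -0.2095] 0.1691 dir -93.7
table 1635 mean [ 0.4193  0.0998 -0.0012] zmed -0.0013 rect [0.4198 0.1011] [0.1557 0.1565] 12.8 circ [0.4201 0.1   ] 0.08 dir -58.6
scene campos [0.8264 1.7081 1.026 ]
rim 143 mean [ 0.5109 -0.1368  0.0897] zmed 0.0907 rect [ 0.5109 -0.139 ] [0.0955 0.0837] 82.5 circ [ 0.5108 -0.1379] 0.0514 dir 83.0
carttop 126 mean [0.4958 0.2045 0.1151] zmed 0.1166 rect [0.4933 0.1992] [0.0482 0.0524] 62.2 circ [0.492  0.1944] 0.0297 dir 148.6
cartbar 54 mean [0.4918 0.1963 0.1469] zmed 0.1488 rect [0.4902 0.1923] [0.0186 0.0537] 17.6 circ [0.4924 0.193 ] 0.027 dir 111.1
othbar 45 mean [ 0.5093 -0.2578  0.2132] zmed 0.2131 rect [ 0.508 -0.259] [0.026  0.0493] 87.1 circ [ 0.5082 -0.2556] 0.0265 dir 5.3
lever 60 mean [ 0.4752 -0.0158  0.0803] zmed 0.0813 rect [ 0.474 -0.016] [0.0207 0.077 ] 85.1 circ [ 0.4737 -0.0185] 0.0392 dir -4.8
housing 390 mean [ 0.5013 -0.187   0.0617] zmed 0.0616 rect [ 0.4922 -0.2064] [0.298 0.204] 79.1 circ [ 0.4955 -0.2131] 0.1603 dir 79.5
table 287 mean [0.3875 0.1013 0.0005] zmed 0.0004 rect [0.3852 0.1007] [0.1581 0.0853] 89.8 circ [0.4179 0.1009] 0.0794 dir 89.3
```

Run:
```python
from h import *
from scipy.optimize import least_squares
np.set_printoptions(precision=4,suppress=True)
X=np.load('topX.npy')
m=((X[...,2]>.054)&(X[...,2]<.069)).astype(np.uint8)
n,l,st,c=cv2.connectedComponentsWithStats(m,connectivity=4)
i=1+st[1:,4].argmax() if n>1 else 0
for k in np.argsort(-st[1:,4])[:3]+1:
    Q=X[l==k]; print(st[k],Q.mean(0))
    h=cv2.minAreaRect(Q[:,:2].astype(np.float32));print(h)
# bar tops only (narrow z)
P=X.reshape(-1,3)
for nm,cc,z in [('cart',(.4928,.1854),.1505),('oth',(.511,-.266),.2175)]:
    Q=P[(np.hypot(P[:,0]-cc[0],P[:,1]-cc[1])<.05)&(abs(P[:,2]-z)<.004)]
    h=cv2.minAreaRect(Q[:,:2].astype(np.float32));w=np.linalg.svd(Q[:,:2]-Q[:,:2].mean(0))[2][0]
    print(nm,len(Q),Q.mean(0),h,np.degrees(np.arctan2(w[1],w[0])))
# rim annulus: fit circle of radius .044 to outer boundary
Q=P[(np.hypot(P[:,0]-.512,P[:,1]+.145)<.06)&(P[:,2]>.084)&(P[:,2]<.1)]
hull=cv2.convexHull(Q[:,:2].astype(np.float32))[:,0]
r=least_squares(lambda p:np.hypot(*(hull-p[:2]).T)-p[2],[.512,-.145,.044]);print('rim',r.x)
# slot pixels: at lower z inside
for a in (pinpoint('top','slot')+pinpoint('top','bay_mouth')): print(a['conf'],atz('top',a['pixel'],.092))
for a in pinpoint('top','lever_tip')+pinpoint('top','valve_pivot'): print(a['conf'],atz('top',a['pixel'],.078))
for a in pinpoint('top','other_handle'): print(a['conf'],atz('top',a['pixel'],.203))
```

```text
[ 305  192   89   55 1768] [ 0.5043 -0.2221  0.0608]
((0.5120185017585754, -0.2220972627401352), (0.28391700983047485, 0.13059648871421814), 89.4584732055664)
[499 279  13  90 229] [ 0.2917 -0.7913  0.0619]
((0.28823864459991455, -0.7913382053375244), (0.009521673433482647, 0.2903291583061218), 89.71131134033203)
[319 203  19  18 219] [ 0.5185 -0.1482  0.062 ]
((0.5180959701538086, -0.1477908492088318), (0.05847344547510147, 0.06093477085232735), 14.594693183898926)
cart 60 [0.493  0.1852 0.1503] ((0.4932394027709961, 0.18527162075042725), (0.01391808781772852, 0.051029253751039505), 19.605180740356445) -69.37734117509511
oth 67 [ 0.5117 -0.2661  0.2175] ((0.5115390419960022, -0.2660498023033142), (0.01463287603110075, 0.04868684336543083), 86.04642486572266) 176.9959734388232
rim [ 0.5124 -0.1448  0.0435]
0.96 [ 0.5397 -0.1241  0.092 ]
0.91 [ 0.5129 -0.1315  0.092 ]
0.36 [ 0.5261 -0.0313  0.092 ]
0.5 [ 0.4509 -0.0175  0.078 ]
0.84 [ 0.527  -0.0204  0.078 ]
0.69 [ 0.517 -0.26   0.203]
```

```bash
cat >> h.py <<'E'
def rows(p,yaw,n,grip):
    """rows from measured pose to TCP p, tool-y yaw deg (tool kept upright)"""
    from scipy.spatial.transform import Rotation as Ro
    s=env.observe();T=np.array(s['position']);R=np.array(s['tool_rot'])
    a=np.radians(yaw);y=np.array([np.cos(a),np.sin(a),0]);z=np.array([0,0,-1.]);G=np.stack([np.cross(y,z),y,z],1)
    rv=Ro.from_matrix(R.T@G).as_rotvec();dr=np.round(rv/n,4);out=[]
    for i in range(n):
        sh=np.round(R.T@((np.array(p)-T)/(n-i)),4);T=T+R@sh;R=R@Ro.from_rotvec(dr).as_matrix()
        out.append(' '.join('%g'%v for v in [*sh,*dr,grip]))
    print('; '.join(out),'| end',np.round(T,4))
E
python3 -c "
from h import *
rows([.493,.1853,.215],20.1,11,.06)"
```

```text
-0.0354 -0.0178 0.0015 0 -0 0.0765 0.06; -0.0367 -0.015 0.0015 0 -0 0.0765 0.06; -0.0377 -0.0122 0.0015 0 -0 0.0765 0.06; -0.0385 -0.0092 0.0015 0 -0 0.0765 0.06; -0.0391 -0.0063 0.0015 0 -0 0.0765 0.06; -0.0395 -0.0033 0.0015 0 -0 0.0765 0.06; -0.0396 -0.0002 0.0015 0 -0 0.0765 0.06; -0.0395 0.0028 0.0015 0 -0 0.0765 0.06; -0.0392 0.0058 0.0014 0 -0 0.0765 0.06; -0.0387 0.0088 0.0015 0 -0 0.0765 0.06; -0.0379 0.0117 0.0014 0 -0 0.0765 0.06 | end [0.4931 0.1853 0.215 ]
```

Request:
{"fn": "move_arm", "kwargs": {
  "plan": "-0.0354 -0.0178 0.0015 0 0 0.0765 0.06; -0.0367 -0.015 0.0015 0 0 0.0765 0.06; -0.0377 -0.0122 0.0015 0 0 0.0765 0.06; -0.0385 -0.0092 0.0015 0 0 0.0765 0.06; -0.0391 -0.0063 0.0015 0 0 0.0765 0.06; -0.0395 -0.0033 0.0015 0 0 0.0765 0.06; -0.0396 -0.0002 0.0015 0 0 0.0765 0.06; -0.0395 0.0028 0.0015 0 0 0.0765 0.06; -0.0392 0.0058 0.0014 0 0 0.0765 0.06; -0.0387 0.0088 0.0015 0 0 0.0765 0.06; -0.0379 0.0117 0.0014 0 0 0.0765 0.06; 0 0 0 0 0 0 0.06",
  "grip_force": 60
}}

```text
time_s: 2.75
position: [0.4944, 0.1836, 0.2146]
tool_rot: [[-0.34, 0.94, -0.0], [0.94, 0.34, -0.0], [-0.0, -0.0, -1.0]]
ft_force: [0.3, 0.4, -0.5]
grip_width: 0.0599
gripper_force: 0.0
```

```bash
python3 -c "
from h import *
s=env.observe();print(s['position'],s['tool_rot'],s['q'],s['qvel'],s['ft_force'])
rows([.493,.1853,.127],20.1,4,.06)"
```

```text
[0.49436419 0.18356986 0.21462358] [[-3.40061474e-01  9.40403185e-01 -2.06471076e-04]
 [ 9.40403195e-01  3.40061425e-01 -2.38957606e-04]
 [-1.54503646e-04 -2.75426335e-04 -9.99999950e-01]] [ 7.50289590e+00  2.02927482e+01  7.96004657e+01 -1.22104122e-02
  8.01203027e+01 -1.23756261e+01] [ 2.9938656  -1.32201292  1.60409507  0.78830298  0.30205972 -0.17776496] [ 0.34099531  0.41434268 -0.45246976]
0.0005 -0.0002 0.0219 -0.0001 0 -0.001 0.06; 0.0005 -0.0002 0.0219 -0.0001 0 -0.001 0.06; 0.0006 -0.0001 0.0219 -0.0001 0 -0.001 0.06; 0.0005 -0.0002 0.0219 -0.0001 0 -0.001 0.06 | end [0.493  0.1853 0.127 ]
```

Request:
{"fn": "move_arm", "kwargs": {
  "plan": "0 0 0.022 0 0 0 0.06; 0 0 0.022 0 0 0 0.06; 0 0 0.022 0 0 0 0.06; 0 0 0.022 0 0 0 0.06; 0 0 0 0 0 0 0.06; 0 0 0 0 0 0 0.06"
}}

```text
time_s: 3.5
position: [0.4932, 0.1857, 0.128]
tool_rot: [[-0.344, 0.939, 0.001], [0.939, 0.344, 0.0], [-0.0, 0.001, -1.0]]
ft_force: [-0.5, -0.1, 0.2]
grip_width: 0.0597
gripper_force: 0.0
```

```bash
python3 -c "
from h import *
s=env.observe();print(s['position'],s['qvel'],s['ft_force'])
im,d=viewer.get_image('scene');cv2.imwrite('pics/s1.png',cv2.resize(im[150:250,215:295,::-1],None,fx=6,fy=6,interpolation=cv2.INTER_CUBIC))"
```

```text
[0.49323696 0.18569048 0.12795437] [-0.27202031 -0.26796258 -0.4270633  -0.09370761 -0.17862117 -0.01756058] [-0.45101076 -0.07449841  0.22542198]
```

View pics/s1.png

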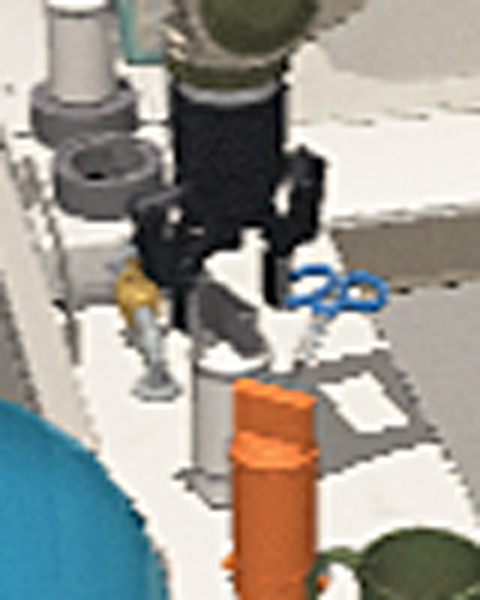

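The fingers straddle the white cartridge's bar: left finger at about (170,300), right at (275,290), bar at about (230,315). Closing now.

Request:
{"fn": "move_arm", "kwargs": {
  "plan": "0 0 0 0 0 0 0.03; 0 0 0 0 0 0 0.01; 0 0 0 0 0 0 0.005; 0 0 0 0 0 0 0.005; 0 0 0 0 0 0 0.005",
  "grip_force": 80
}}

```text
time_s: 4.18
position: [0.4934, 0.1853, 0.1274]
tool_rot: [[-0.343, 0.939, 0.001], [0.939, 0.343, 0.0], [-0.0, 0.001, -1.0]]
ft_force: [0.9, 1.7, 4.4]
grip_width: 0.0126
gripper_force: 78.9
```

Request:
{"fn": "move_arm", "kwargs": {
  "plan": "0 0 -0.015 0 0 0 0.005; 0 0 -0.03 0 0 0 0.005; 0 0 -0.035 0 0 0 0.005; 0 0 -0.035 0 0 0 0.005; 0 0 -0.015 0 0 0 0.005; 0 0 0 0 0 0 0.005; 0 0 0 0 0 0 0.005"
}}

```text
time_s: 5.05
position: [0.4925, 0.1852, 0.2557]
tool_rot: [[-0.343, 0.939, -0.003], [0.939, 0.343, -0.0], [0.001, -0.003, -1.0]]
ft_force: [-0.3, 1.7, -2.9]
grip_width: 0.0122
gripper_force: 78.4
```

```bash
python3 -c "
from h import *
s=env.observe();print(s['position'],s['qvel'],s['ft_force'],s['grip_width'])
rows([.5123,-.1447,.255],20.1-50.6,11,.005)"
```

```text
[0.492457   0.18515558 0.25565136] [ 0.02797428  0.15763819 -0.00598873  0.02700932  0.09213695  0.01209196] [-0.30882206  1.67743741 -2.86527455] 0.012204858701686616
-0.0288 -0.0086 0.0001 -0.0003 0.0001 0.0802 0.005; -0.0294 -0.0063 0.0001 -0.0003 0.0001 0.0802 0.005; -0.0298 -0.0039 0 -0.0003 0.0001 0.0802 0.005; -0.03 -0.0015 0.0001 -0.0003 0.0001 0.0802 0.005; -0.03 0.0009 0 -0.0003 0.0001 0.0802 0.005; -0.0299 0.0033 0 -0.0003 0.0001 0.0802 0.005; -0.0295 0.0057 0.0001 -0.0003 0.0001 0.0802 0.005; -0.0289 0.0081 0 -0.0003 0.0001 0.0802 0.005; -0.0282 0.0103 0.0001 -0.0003 0.0001 0.0802 0.005; -0.0273 0.0126 0 -0.0003 0.0001 0.0802 0.005; -0.0261 0.0147 0.0001 -0.0003 0.0001 0.0802 0.005 | end [ 0.5123 -0.1447  0.255 ]
```

Request:
{"fn": "move_arm", "kwargs": {
  "plan": "-0.0288 -0.0086 0 0 0 0.0802 0.005; -0.0294 -0.0063 0 0 0 0.0802 0.005; -0.0298 -0.0039 0 0 0 0.0802 0.005; -0.03 -0.0015 0 0 0 0.0802 0.005; -0.03 0.0009 0 0 0 0.0802 0.005; -0.0299 0.0033 0 0 0 0.0802 0.005; -0.0295 0.0057 0 0 0 0.0802 0.005; -0.0289 0.0081 0 0 0 0.0802 0.005; -0.0282 0.0103 0 0 0 0.0802 0.005; -0.0273 0.0126 0 0 0 0.0802 0.005; -0.0261 0.0147 0 0 0 0.0802 0.005; 0 0 0 0 0 0 0.005"
}}

```text
time_s: 6.55
position: [0.5126, -0.146, 0.2555]
tool_rot: [[0.509, 0.861, -0.003], [0.861, -0.509, 0.001], [-0.0, -0.003, -1.0]]
ft_force: [-0.6, 0.5, -3.3]
grip_width: 0.0121
gripper_force: 78.4
```

Request:
{"fn": "move_arm", "kwargs": {
  "plan": "0 0 0 0 0 0 0.005; 0 0 0 0 0 0 0.005"
}}

```text
time_s: 6.8
position: [0.5128, -0.1437, 0.2568]
tool_rot: [[0.506, 0.863, -0.001], [0.863, -0.506, 0.0], [0.0, -0.001, -1.0]]
ft_force: [0.3, -0.1, -2.4]
grip_width: 0.0126
gripper_force: 78.4
```

Run:
```python
from h import *
np.set_printoptions(precision=4,suppress=True)
s=env.observe();print(s['position'],s['tool_rot'],s['q'],s['ft_force'],s['wrist_torque'])
for c,b in(('top',[190,270,290,390]),('scene',[100,220,190,290])):
    im,d=viewer.get_image(c);np.save(c+'1.npy',d);cv2.imwrite(f'pics/{c}1full.png',im[:,:,::-1])
    i=im[b[0]:b[1],b[2]:b[3],::-1];cv2.imwrite(f'pics/{c}1.png',cv2.resize(i,None,fx=5,fy=5,interpolation=cv2.INTER_CUBIC))
a,b=cv2.imread('pics/top1.png'),cv2.imread('pics/scene1.png')
o=np.zeros((600,1000,3),np.uint8);o[:400,:500]=a;o[:,500:]=b;cv2.imwrite('pics/c1.png',cv2.resize(o,(800,480)))
```

```text
[ 0.5128 -0.1437  0.2568] [[ 0.5057  0.8627 -0.0006]
 [ 0.8627 -0.5057  0.0005]
 [ 0.0001 -0.0007 -1.    ]] [-28.4006  19.0715  74.2994   0.0079  86.6718   1.9789] [ 0.2856 -0.1228 -2.394 ] [-0.0149 -0.0627  0.0135]
```

View pics/c1.png

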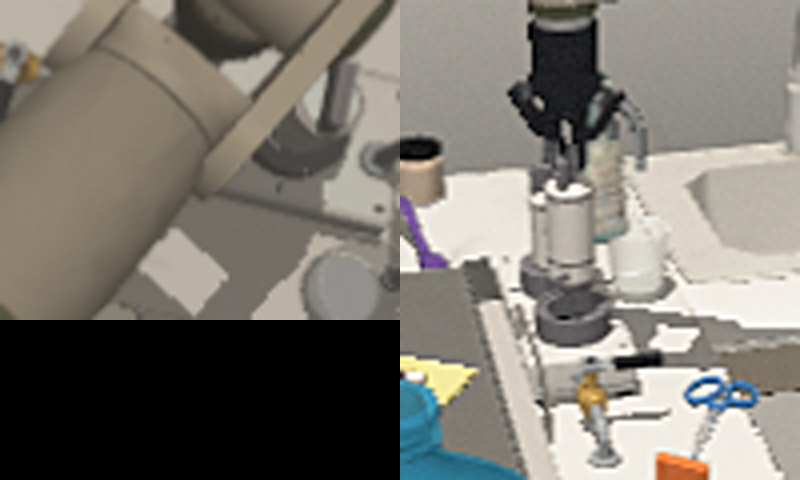

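The scene view shows the cartridge hanging upright at about (571,235) over the bay rim at about (575,300). The arm hides the top view. I'll check the lateral offset numerically in the scene view.

Run:
```python
from h import *
np.set_printoptions(precision=2,suppress=True)
im=cv2.imread('pics/scene1full.png');g=cv2.cvtColor(im,cv2.COLOR_BGR2GRAY)
for r in (150,153,156,159,161,163,164,165,172,175,178,181): print(r,list(g[r,222:248]))
s=env.observe();p=s['position']
for z in (.245,.22,.2,.18,.16,.14): print(z,proj('scene',[[p[0],p[1],z]])[0])
for b in([.5123,-.1447],[.5123,-.1397]):print('bay',proj('scene',[[*b,.094]])[0],[proj('scene',[[b[0]+.044*np.cos(t),b[1]+.044*np.sin(t),.094] for t in np.arange(0,6.28,.01)])[:,k].min() for k in(0,1)],[proj('scene',[[b[0]+.044*np.cos(t),b[1]+.044*np.sin(t),.094] for t in np.arange(0,6.28,.01)])[:,k].max() for k in(0,1)])
```

```text
150 [np.uint8(176), np.uint8(225), np.uint8(255), np.uint8(252), np.uint8(184), np.uint8(137), np.uint8(125), np.uint8(128), np.uint8(119), np.uint8(96), np.uint8(106), np.uint8(114), np.uint8(109), np.uint8(121), np.uint8(144), np.uint8(132), np.uint8(139), np.uint8(164), np.uint8(154), np.uint8(150), np.uint8(150), np.uint8(151), np.uint8(132), np.uint8(127), np.uint8(183), np.uint8(235)]
153 [np.uint8(206), np.uint8(150), np.uint8(173), np.uint8(175), np.uint8(159), np.uint8(162), np.uint8(173), np.uint8(179), np.uint8(186), np.uint8(185), np.uint8(185), np.uint8(180), np.uint8(172), np.uint8(167), np.uint8(155), np.uint8(129), np.uint8(143), np.uint8(179), np.uint8(171), np.uint8(163), np.uint8(155), np.uint8(146), np.uint8(118), np.uint8(91), np.uint8(170), np.uint8(227)]
156 [np.uint8(209), np.uint8(142), np.uint8(175), np.uint8(175), np.uint8(160), np.uint8(156), np.uint8(169), np.uint8(177), np.uint8(183), np.uint8(185), np.uint8(186), np.uint8(180), np.uint8(175), np.uint8(166), np.uint8(155), np.uint8(132), np.uint8(135), np.uint8(164), np.uint8(162), np.uint8(168), np.uint
[... 3301 characters left out ...]
98), np.uint8(98), np.uint8(96), np.uint8(91), np.uint8(97), np.uint8(97), np.uint8(97), np.uint8(93), np.uint8(88), np.uint8(89), np.uint8(82), np.uint8(81), np.uint8(75), np.uint8(57), np.uint8(62), np.uint8(135), np.uint8(194), np.uint8(207), np.uint8(174), np.uint8(116)]
0.245 [231.15 145.2 ]
0.22 [231.35 150.41]
0.2 [231.51 154.53]
0.18 [231.66 158.62]
0.16 [231.82 162.68]
0.14 [231.97 166.7 ]
bay [232.42 175.71] [np.float64(222.79216990898024), np.float64(171.50059699849493)] [np.float64(242.04916079839325), np.float64(180.0883586668111)]
bay [232.62 176.19] [np.float64(222.97395868258448), np.float64(171.95665093926434)] [np.float64(242.27075682645926), np.float64(180.57982012767337)]
```

Request:
{"fn": "move_arm", "kwargs": {
  "plan": "0 0 0.015 0 0 0 0.005; 0 0 0.015 0 0 0 0.005; 0 0 0.005 0 0 0 0.005; 0 0 0.003 0 0 0 0.005; 0 0 0.003 0 0 0 0.005; 0 0 0 0 0 0 0.005; 0 0 0 0 0 0 0.005"
}}

```text
time_s: 7.78
position: [0.513, -0.1446, 0.2163]
tool_rot: [[0.507, 0.862, 0.0], [0.862, -0.507, -0.0], [0.0, 0.0, -1.0]]
ft_force: [0.6, 0.2, -2.5]
grip_width: 0.0125
gripper_force: 78.4
```

No contact force yet at 3 mm past the nominal contact height, so the foot is entering. Continuing slowly.

Request:
{"fn": "move_arm", "kwargs": {
  "plan": "0 0 0.003 0 0 0 0.005; 0 0 0.003 0 0 0 0.005; 0 0 0.003 0 0 0 0.005; 0 0 0 0 0 0 0.005; 0 0 0 0 0 0 0.005"
}}

```text
time_s: 8.4
position: [0.513, -0.1446, 0.207]
tool_rot: [[0.507, 0.862, -0.0], [0.862, -0.507, -0.0], [-0.0, -0.0, -1.0]]
ft_force: [0.9, -0.2, -2.2]
grip_width: 0.0123
gripper_force: 78.3
```

Request:
{"fn": "move_arm", "kwargs": {
  "plan": "0 0 0.003 0 0 0 0.005; 0 0 0.003 0 0 0 0.005; 0 0 0 0 0 0 0.005; 0 0 0 0 0 0 0.005"
}}

```text
time_s: 8.9
position: [0.5129, -0.1446, 0.201]
tool_rot: [[0.507, 0.862, -0.0], [0.862, -0.507, -0.0], [-0.0, -0.0, -1.0]]
ft_force: [-0.3, -0.5, -3.4]
grip_width: 0.0127
gripper_force: 78.3
```

Request:
{"fn": "move_arm", "kwargs": {
  "plan": "0 0 0.003 0 0 0 0.005; 0 0 0.002 0 0 0 0.005; 0 0 0 0 0 0 0.005; 0 0 0 0 0 0 0.005"
}}

```text
time_s: 9.4
position: [0.5131, -0.1447, 0.1964]
tool_rot: [[0.507, 0.862, 0.001], [0.862, -0.507, -0.0], [0.0, 0.001, -1.0]]
ft_force: [-0.1, -0.6, 3.4]
grip_width: 0.0124
gripper_force: 79.3
```

The sprung valve is felt at about +6 N, so the lugs are through the slots. Pressing about 4.5 mm further.

Request:
{"fn": "move_arm", "kwargs": {
  "plan": "0 0 0.002 0 0 0 0.005; 0 0 0.0015 0 0 0 0.005; 0 0 0.001 0 0 0 0.005; 0 0 0 0 0 0 0.005; 0 0 0 0 0 0 0.005"
}}

```text
time_s: 10.02
position: [0.5132, -0.1447, 0.1918]
tool_rot: [[0.507, 0.862, 0.001], [0.862, -0.507, -0.0], [0.0, 0.001, -1.0]]
ft_force: [-0.6, -0.8, 6.0]
grip_width: 0.0124
gripper_force: 79.6
```

Request:
{"fn": "move_arm", "kwargs": {
  "plan": "0 0 0 0 0 0.08 0.005; 0 0 0 0 0 0.1 0.005; 0 0 0 0 0 0.1 0.005; 0 0 0 0 0 0 0.005; 0 0 0 0 0 0 0.005",
  "grip_force": 100
}}

```text
time_s: 10.65
position: [0.5131, -0.1445, 0.1918]
tool_rot: [[0.726, 0.688, 0.001], [0.688, -0.726, -0.0], [0.0, 0.001, -1.0]]
ft_force: [-0.6, -0.6, 5.7]
grip_width: 0.012
gripper_force: 101.9
```

```bash
python3 -c "
from h import *
s=env.observe();print(s['position'],np.degrees(np.arctan2(s['tool_rot'][1][1],s['tool_rot'][0][1])),s['ft_force'],s['wrist_torque'])"
```

```text
[ 0.51308741 -0.14454153  0.1918217 ] -46.5112334407646 [-0.60188852 -0.60001561  5.73832015] [-0.02672892  0.03690492 -0.06484959]
```

Request:
{"fn": "move_arm", "kwargs": {
  "plan": "0 0 0 0 0 0.12 0.005; 0 0 0 0 0 0.14 0.005; 0 0 0 0 0 0.14 0.005; 0 0 0 0 0 0.14 0.005; 0 0 0 0 0 0.1 0.005; 0 0 0 0 0 0.06 0.005; 0 0 0 0 0 0.03 0.005; 0 0 0 0 0 0 0.005; 0 0 0 0 0 0 0.005"
}}

```text
time_s: 11.78
position: [0.5131, -0.1444, 0.1918]
tool_rot: [[1.0, 0.029, 0.001], [0.029, -1.0, 0.0], [0.001, -0.0, -1.0]]
ft_force: [-0.5, 1.1, 6.2]
grip_width: 0.0122
gripper_force: 101.9
```

```bash
python3 -c "
from h import *
s=env.observe();print(s['position'],np.degrees(np.arctan2(s['tool_rot'][1][1],s['tool_rot'][0][1])),s['ft_force'],s['wrist_torque'])"
```

```text
[ 0.513072   -0.14441752  0.19180558] -88.33153984542027 [-0.465289    1.08872666  6.23882865] [ 0.15227045 -0.00075932  0.0047826 ]
```

Request:
{"fn": "move_arm", "kwargs": {
  "plan": "0 0 0 0 0 0.03 0.005; 0 0 0 0 0 0.03 0.005; 0 0 0 0 0 0.02 0.005; 0 0 0 0 0 0 0.005; 0 0 0 0 0 0 0.005"
}}

```text
time_s: 12.4
position: [0.5131, -0.1446, 0.1918]
tool_rot: [[0.999, -0.049, 0.001], [-0.049, -0.999, -0.001], [0.001, 0.001, -1.0]]
ft_force: [-0.2, -0.3, 5.8]
grip_width: 0.0122
gripper_force: 102.2
```

```bash
python3 -c "
from h import *
s=env.observe();print(s['position'],np.degrees(np.arctan2(s['tool_rot'][1][1],s['tool_rot'][0][1])),s['ft_force'],s['wrist_torque'])"
```

```text
[ 0.51307972 -0.14459742  0.19180878] -92.83328569521709 [-0.1502138  -0.30506131  5.80775675] [-0.15094487  0.03276281  0.73894404]
```

The stop is felt (0.74 N m). Releasing and retreating upward.

Request:
{"fn": "move_arm", "kwargs": {
  "plan": "0 0 0 0 0 0 0.03; 0 0 0 0 0 0 0.05; 0 0 0 0 0 0 0.05; 0 0 0 0 0 0 0.05; 0 0 -0.02 0 0 0 0.05; 0 0 -0.03 0 0 0 0.05; 0 0 -0.03 0 0 0 0.05; 0 0 0 0 0 0 0.05; 0 0 0 0 0 0 0.05"
}}

```text
time_s: 13.52
position: [0.5126, -0.1444, 0.2707]
tool_rot: [[0.999, -0.051, -0.001], [-0.051, -0.999, 0.001], [-0.001, -0.001, -1.0]]
ft_force: [-0.1, -0.9, 0.2]
grip_width: 0.0502
gripper_force: 0.0
```

```bash
python3 -c "
from h import *
s=env.observe();print(s['position'],s['ft_force'])
rows([.45,.06,.26],0,6,.05)
im,d=viewer.get_image('scene');cv2.imwrite('pics/s2.png',cv2.resize(im[120:220,200:280,::-1],None,fx=6,fy=6,interpolation=cv2.INTER_CUBIC))"
```

```text
[ 0.51264936 -0.14438629  0.27070704] [-0.05245677 -0.87589388  0.22735597]
-0.0122 -0.0335 0.0018 -0.0002 0.0001 -0.2703 0.05; -0.0028 -0.0355 0.0018 -0.0002 0.0001 -0.2703 0.05; 0.0068 -0.035 0.0018 -0.0002 0.0001 -0.2703 0.05; 0.0159 -0.0319 0.0018 -0.0002 0.0001 -0.2703 0.05; 0.0238 -0.0264 0.0018 -0.0002 0.0001 -0.2703 0.05; 0.0301 -0.0191 0.0018 -0.0002 0.0001 -0.2703 0.05 | end [0.45 0.06 0.26]
```

View pics/s2.png

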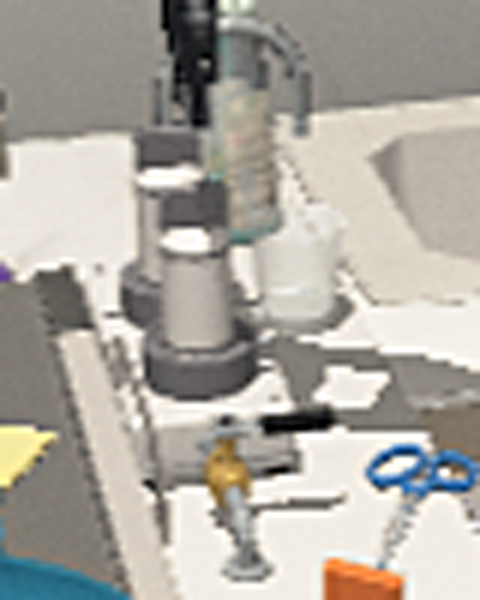

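The bar of the fresh cartridge, at about (195,205), now lies parallel to its neighbour's at (170,150), and it sits at the same depth. The lever at (300,418) is still closed. Next is the valve.

```bash
python3 -c "
from h import *
rows([.48,-.08,.25],27.3,12,.03)
X=np.load('topX.npy').reshape(-1,3)
for y in np.arange(-.1,.2,.03):
    Q=X[(abs(X[:,1]-y)<.015)&(X[:,2]>.12)&(X[:,0]>.4)&(X[:,0]<.8)];print(round(y,2),len(Q),Q[:,0].min() if len(Q) else '')
"
```

```text
-0.003 -0.0052 0.0017 -0.0002 0 -0.1749 0.03; -0.002 -0.0057 0.0017 -0.0002 0 -0.1749 0.03; -0.001 -0.0059 0.0017 -0.0002 0 -0.1749 0.03; 0 -0.006 0.0017 -0.0002 0 -0.1749 0.03; 0.0011 -0.0059 0.0017 -0.0002 0 -0.1749 0.03; 0.0021 -0.0056 0.0017 -0.0002 0 -0.1749 0.03; 0.003 -0.0052 0.0017 -0.0002 0 -0.1749 0.03; 0.0039 -0.0046 0.0017 -0.0002 0 -0.1749 0.03; 0.0046 -0.0038 0.0017 -0.0002 0 -0.1749 0.03; 0.0053 -0.003 0.0017 -0.0002 0 -0.1749 0.03; 0.0057 -0.002 0.0017 -0.0002 0 -0.1749 0.03; 0.0059 -0.001 0.0018 -0.0002 0 -0.1749 0.03 | end [ 0.48 -0.08  0.25]
-0.1 0 
-0.07 0 
-0.04 0 
-0.01 0 
0.02 0 
0.05 393 0.6242386940860747
0.08 655 0.6243882279503725
0.11 644 0.6252179048323856
0.14 695 0.5896725071699452
0.17 741 0.47197809626009474
0.2 683 0.4702279543972737
```

Request:
{"fn": "move_arm", "kwargs": {
  "plan": "-0.003 -0.0052 0.0017 0 0 -0.175 0.03; -0.002 -0.0057 0.0017 0 0 -0.175 0.03; -0.001 -0.0059 0.0017 0 0 -0.175 0.03; 0 -0.006 0.0017 0 0 -0.175 0.03; 0.0011 -0.0059 0.0017 0 0 -0.175 0.03; 0.0021 -0.0056 0.0017 0 0 -0.175 0.03; 0.003 -0.0052 0.0017 0 0 -0.175 0.03; 0.0039 -0.0046 0.0017 0 0 -0.175 0.03; 0.0046 -0.0038 0.0017 0 0 -0.175 0.03; 0.0053 -0.003 0.0017 0 0 -0.175 0.03; 0.0057 -0.002 0.0017 0 0 -0.175 0.03; 0.0059 -0.001 0.0018 0 0 -0.175 0.03"
}}

```text
time_s: 15.08
position: [0.4799, -0.0799, 0.25]
tool_rot: [[-0.465, 0.885, -0.002], [0.885, 0.465, 0.001], [0.002, -0.001, -1.0]]
ft_force: [0.5, 0.5, 0.3]
grip_width: 0.03
gripper_force: 0.0
```

```bash
python3 -c "
from h import *
rows([.458,-.0255,.2],87,8,.03)"
```

```text
0.0073 0.0007 0.0063 -0 -0.0003 -0.1293 0.03; 0.0071 0.0017 0.0062 -0 -0.0003 -0.1293 0.03; 0.0069 0.0026 0.0063 -0 -0.0003 -0.1293 0.03; 0.0065 0.0034 0.0062 -0 -0.0003 -0.1293 0.03; 0.0059 0.0043 0.0062 -0 -0.0003 -0.1293 0.03; 0.0054 0.005 0.0063 -0 -0.0003 -0.1293 0.03; 0.0047 0.0056 0.0062 -0 -0.0003 -0.1293 0.03; 0.0039 0.0062 0.0063 -0 -0.0003 -0.1293 0.03 | end [ 0.458  -0.0255  0.2   ]
```

Request:
{"fn": "move_arm", "kwargs": {
  "plan": "0.0073 0.0007 0.0063 0 0 -0.129 0.034; 0.0071 0.0017 0.0062 0 0 -0.129 0.034; 0.0069 0.0026 0.0063 0 0 -0.129 0.034; 0.0065 0.0034 0.0062 0 0 -0.129 0.034; 0.0059 0.0043 0.0062 0 0 -0.129 0.034; 0.0054 0.005 0.0063 0 0 -0.129 0.034; 0.0047 0.0056 0.0062 0 0 -0.129 0.034; 0.0039 0.0062 0.0063 0 0 -0.129 0.034; 0 0 0.03 0 0 0 0.034; 0 0 0.03 0 0 0 0.034; 0 0 0.015 0 0 0 0.034; 0 0 0 0 0 0 0.034"
}}

```text
time_s: 16.58
position: [0.4579, -0.0254, 0.1247]
tool_rot: [[-0.998, 0.06, -0.004], [0.06, 0.998, 0.001], [0.004, 0.001, -1.0]]
ft_force: [0.2, -0.3, -0.3]
grip_width: 0.0341
gripper_force: 0.0
```

```bash
python3 -c "
from h import *
s=env.observe();print(s['position'],np.degrees(np.arctan2(s['tool_rot'][1][1],s['tool_rot'][0][1])),s['ft_force'],s['q'])
im,d=viewer.get_image('scene');cv2.imwrite('pics/s3.png',cv2.resize(im[140:220,205:285,::-1],None,fx=7,fy=7,interpolation=cv2.INTER_CUBIC))"
```

```text
[ 0.45794251 -0.02539805  0.12469895] 86.53211774504273 [ 0.22323819 -0.32391857 -0.26265202] [-1.80187697e+01  1.96880588e+01  9.78686704e+01  5.71846367e-04
  6.26572409e+01 -1.04551249e+02]
```

View pics/s3.png

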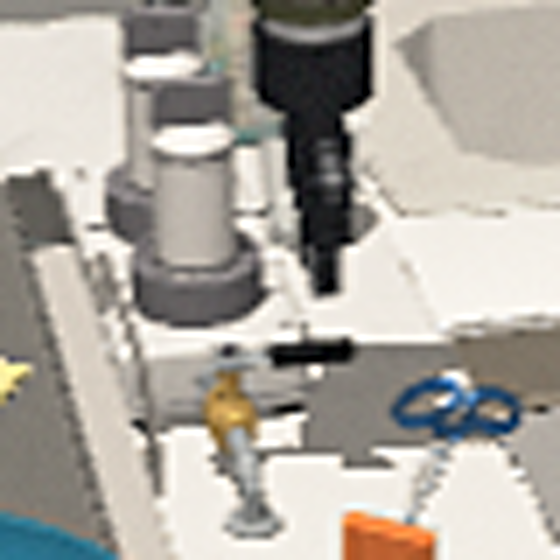

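The fingertips, at about (327,290), are right above the lever's grip (270–352, 350). Descending.

Request:
{"fn": "move_arm", "kwargs": {
  "plan": "0 0 0.015 0 0 0 0.034; 0 0 0.012 0 0 0 0.034; 0 0 0.008 0 0 0 0.034; 0 0 0.006 0 0 0 0.034; 0 0 0 0 0 0 0.034"
}}

```text
time_s: 17.25
position: [0.4588, -0.0256, 0.0848]
tool_rot: [[-0.998, 0.06, -0.001], [0.06, 0.998, 0.0], [0.001, 0.0, -1.0]]
ft_force: [0.0, -0.7, 0.5]
grip_width: 0.0344
gripper_force: 0.0
```

Request:
{"fn": "move_arm", "kwargs": {
  "plan": "0 0 0.006 0 0 0 0.034; 0 0 0.006 0 0 0 0.034; 0 0 0.006 0 0 0 0.034; 0 0 0 0 0 0 0.034; 0 0 0 0 0 0 0.026; 0 0 0 0 0 0 0.024; 0 0 0 0 0 0 0.022",
  "grip_force": 20
}}

```text
time_s: 18.12
position: [0.4589, -0.0255, 0.0672]
tool_rot: [[-0.998, 0.06, 0.0], [0.06, 0.998, 0.0], [-0.0, 0.0, -1.0]]
ft_force: [-0.1, 1.5, 1.3]
grip_width: 0.0219
gripper_force: 0.8
```

Request:
{"fn": "move_arm", "kwargs": {
  "plan": "-0.0006 0.0082 0 0 0 0.15 0.022; -0.0006 0.0082 0 0 0 0.15 0.022; -0.0006 0.0082 0 0 0 0.15 0.022; -0.0006 0.0082 0 0 0 0.15 0.022; -0.0006 0.0082 0 0 0 0.15 0.022; -0.0006 0.0082 0 0 0 0.15 0.022; -0.0006 0.0082 0 0 0 0.15 0.022; -0.0006 0.0082 0 0 0 0.15 0.022; -0.0006 0.0082 0 0 0 0.15 0.022; 0 0 0 0 0 0 0.022; 0 0 0 0 0 0 0.022"
}}

```text
time_s: 19.5
position: [0.5048, 0.0251, 0.0671]
tool_rot: [[-0.162, 0.987, 0.001], [0.987, 0.162, -0.0], [-0.0, 0.001, -1.0]]
ft_force: [-0.2, -0.1, 0.1]
grip_width: 0.0218
gripper_force: 0.0
```

```bash
python3 -c "
from h import *
s=env.observe();print(s['position'],np.degrees(np.arctan2(s['tool_rot'][1][1],s['tool_rot'][0][1])),s['ft_force'],s['wrist_torque'],s['grip_width'],s['gripper_force'])"
```

```text
[0.50477432 0.0251298  0.06713859] 9.345053775735419 [-0.17847407 -0.11928029  0.09380851] [ 0.00065309 -0.01582284  0.01272904] 0.02184740485062749 0.0
```

Request:
{"fn": "move_arm", "kwargs": {
  "plan": "-0.0006 0.0082 0 0 0 0.15 0.022; -0.0001 0.0033 0 0 0 0.06 0.022; 0 0.0022 0 0 0 0.03 0.022; 0 0 0 0 0 0 0.022; 0 0 0 0 0 0 0.022"
}}

```text
time_s: 20.12
position: [0.5182, 0.0258, 0.067]
tool_rot: [[0.078, 0.997, -0.0], [0.997, -0.078, 0.0], [0.0, -0.0, -1.0]]
ft_force: [-2.2, 1.4, -0.1]
grip_width: 0.0221
gripper_force: 0.9
```

```bash
python3 -c "
from h import *
s=env.observe();print(s['position'],np.degrees(np.arctan2(s['tool_rot'][1][1],s['tool_rot'][0][1])),s['ft_force'],s['wrist_torque'],s['grip_width'],s['gripper_force'])"
```

```text
[0.51824446 0.02580805 0.06700857] -4.5014591385487925 [-2.22433519  1.38696268 -0.09664423] [ 0.1458202   0.26174622 -0.00591554] 0.022090361764506246 0.8950919678318314
```

Request:
{"fn": "move_arm", "kwargs": {
  "plan": "0 0.002 0 0 0 0 0.022; 0 0.002 0 0 0 0 0.022; 0 0 0 0 0 0 0.022; 0 0 0 0 0 0 0.022"
}}

```text
time_s: 20.62
position: [0.5208, 0.0258, 0.0668]
tool_rot: [[0.079, 0.997, -0.004], [0.997, -0.079, 0.0], [0.0, -0.004, -1.0]]
ft_force: [-9.6, 1.4, 2.8]
grip_width: 0.0224
gripper_force: 4.4
```

That's the stop: 9.6 N, and the tool lags. Backing off, opening and lifting clear.

Request:
{"fn": "move_arm", "kwargs": {
  "plan": "0 -0.003 0 0 0 0 0.03; 0 -0.001 0 0 0 0 0.034; 0 0 0 0 0 0 0.034; 0 0 -0.02 0 0 0 0.034; 0 0 -0.04 0 0 0 0.034; 0 0 -0.05 0 0 0 0.034; 0.03 -0.05 -0.03 0 0 0 0.034; 0.03 -0.05 0 0 0 0 0.034; 0.03 -0.05 0 0 0 0 0.034; 0.03 -0.05 0 0 0 0 0.034; 0 0 0 0 0 0 0.034; 0 0 0 0 0 0 0.034"
}}

```text
time_s: 22.12
position: [0.3316, 0.1597, 0.2059]
tool_rot: [[0.079, 0.997, 0.001], [0.997, -0.079, -0.0], [0.0, 0.001, -1.0]]
ft_force: [-0.1, 0.8, -0.0]
grip_width: 0.0336
gripper_force: 0.0
```

Run:
```python
from h import *
np.set_printoptions(precision=4,suppress=True)
s=env.observe();print(s['position'],s['ft_force'])
a,d=viewer.get_image('top');b,_=viewer.get_image('scene')
o=np.zeros((480,800,3),np.uint8);o[:400,:400]=cv2.resize(a[165:265,285:385],(400,400),interpolation=2);o[:,400:]=cv2.resize(b[120:216,205:285],(400,480),interpolation=2)
cv2.imwrite('pics/fin.png',o[:,:,::-1])
```

```text
[0.3316 0.1597 0.2059] [-0.125   0.7746 -0.0494]
```

View pics/fin.png

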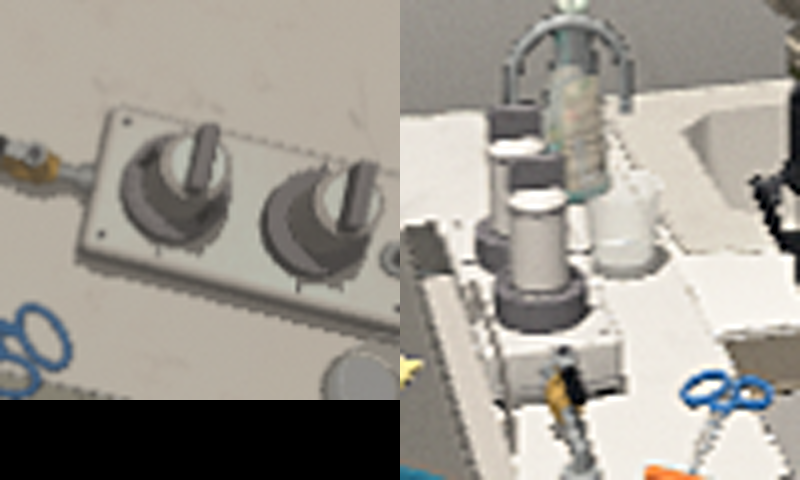

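The two bars at (205,160) and (358,195) are parallel and look alike, and the lever lies over the pipe at about (570,380). A quick numeric check of the angles and heights before handing in.

Run:
```python
from h import *
c=viewer.calibration('top');im,d=viewer.get_image('top');K=np.array([[c['fx'],0,c['cx']],[0,c['fy'],c['cy']],[0,0,1.]])
v,u=np.mgrid[:384,:512];p=cv2.undistortPoints(np.stack([u,v],-1).reshape(-1,1,2).astype(float),K,np.array([c['k1'],0,0,0,0.]))[:,0]
P=((np.c_[p,np.ones(len(p))]*d.reshape(-1,1))-np.array(c['t']))@np.array(c['R'])
for n,cc,r,z0,z1 in[('new',(.512,-.145),.05,.205,.23),('oth',(.512,-.266),.05,.205,.23),('lever',(.515,.03),.045,.07,.095)]:
    Q=P[(np.hypot(P[:,0]-cc[0],P[:,1]-cc[1])<r)&(P[:,2]>z0)&(P[:,2]<z1)]
    w=np.linalg.svd(Q[:,:2]-Q[:,:2].mean(0))[2][0];print(n,len(Q),Q.mean(0),np.median(Q[:,2]),np.degrees(np.arctan2(w[1],w[0]))%180,cv2.minAreaRect(Q[:,:2].astype(np.float32)))
```

```text
new 90 [ 0.51031683 -0.14485856  0.21635458] 0.21665250404199338 178.99023701729513 ((0.5117096304893494, -0.1453215628862381), (0.013676856644451618, 0.05196433514356613), 88.7241439819336)
oth 91 [ 0.50975951 -0.26513823  0.21670726] 0.21725173676606882 176.06945183436164 ((0.5112370848655701, -0.26590266823768616), (0.014934252016246319, 0.04814903810620308), 86.92063903808594)
lever 97 [0.51510672 0.01945593 0.08098973] 0.08151436356172631 89.07242753211405 ((0.5161433815956116, 0.01887499913573265), (0.016822289675474167, 0.06513620167970657), 0.16287487745285034)
```

```bash
python3 -c "
from rig import env
print(env.close_job())"
```

```text
the job is handed in; nothing more can be done
None
```

The fresh cartridge is locked in the bay (its stop felt at about 0.74 N m, handle at the same height as its neighbour's and parallel within about 3° as measured), the feed valve was then swung to its open stop in line with the pipe, and the job was handed in at about 22 s; no verdict came back.

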